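# Pack the pill-case tray and snap its cover shut

### The arm

A 6-joint arm with a two-finger parallel gripper is mounted at the origin on the work surface. World frame = base frame: x ahead of the robot, y to its left, z up, the work surface at z = 0. Lengths are in mm, angles in rad, forces in N, time in s.
With the tool pointing down it reaches from about 350 to 975 mm from the base axis. Payload 4.9 kg.
Tool frame: the origin (TCP) lies midway between the tips of the shut fingers; the grasp point (between the pads) lies 19 mm behind it; y points along the fingers, z is the direction in which the jaws open and shut, and the axes are right-handed (so a half turn about y gives the same grasp; the last joint's range is limited). The gripper opens to 85 mm and grips with 20 to 120 N. Pads are 22 mm wide; open, the fingers measure 114 mm over their backs; the gripper's body (76 mm by 85 mm) begins 54 mm behind the grasp point. The pads swing forward as they close: fully open they stand 13 mm farther back than shut.
Start: joints at [-1.323, 0.053, 1.613, -0, 1.476, -0.119], TCP at [224.137, -583.407, 231.304] pointing down, gripper open.
Joint ranges: [-3.01, 3.01], [-1.01, 2.22], [0.06, 2.58], [-1.02, 4.17], [0.09, 2.62], [-3.14, 3.14]. Speed limits (rad/s): [2.57, 2.57, 3.14, 3.14, 3.14, 3.14].

### API

Orientations are given as a unit quaternion [w, x, y, z].
In Python, from bench import ctrl, eyes gives the robot as it stands.
- The arm moves only by the shell command python3 -m inch 'ROWS' [OPENING] [FORCE]. ROWS is JSON, a list that holds one entry, the list of rows, each a list of 4 numbers: the shift along the tool's x, y, z in m, then the turn about the tool's y in rad. In form: [[[dx, dy, dz, spin], ...]]. A call has 1 to 20 rows; each row is the pose to reach, as a shift and turn from the pose commanded when the call began, along the tool's axes at that moment; what a row does not reach only later rows make up. A row lasts 1/8 s, in which the tool goes at most 62.5 mm and 10.7 degrees, less where a joint would pass 70% of its speed; a pose out of reach is approached as far as the arm can. A call with a gripper value outside its range is refused whole. OPENING is the closure, from 0 (fully open) to 1 (shut), set as the call begins (- or left out, the last holds). The fingers move at their own pace and stop on an object; FORCE is the grip in N (left out, the last holds). Time passes only in rows, so rows that repeat a pose let the fingers close. It gives the time, the measured TCP pose, the force and the opening at its end, in the units of the state.
- ctrl.get_state(): the state, without advancing time (a new reading comes with each control period).
- eyes.snapshot(name): name is "scene" or "top"; returns (picture, depth): 480x640x3 uint8, red, green, blue; 480x640 float32, mm along the optical axis (not along the pixel's ray), 0 where there is no reading.
- eyes.camera_model(name): a dict with "camera_matrix" (3x3 intrinsics, pixels), "k1" (the pictures are not rectified: a ray, as slopes to the right and down, at radius r is drawn at 1 + k1 r^2 times it, then the intrinsics apply), "R" (3x3) and "t" (3): a world point X has camera coordinates R X + t. Camera axes: x right, y down, z forward; pixel columns grow to the right and rows downward; lengths in mm; the calibration is good to about 2 mm. A picture is of the moment at which its call begins. camera_model takes no time and is no camera call.
- ctrl.job_done(): hands the job in, once; it reports no verdict.
The state is a dict: "clock": time; "qpos": joint angles; "joint_vel": joint speeds; "effort": joint torques, N m; "ee_pos": TCP position; "orientation": TCP orientation; "ft_force": force on the tool from outside, world axes, zero at the start; "wrist_torque": the same for the moment, N m; "opening": finger opening in mm.
Only numpy, scipy, OpenCV 4.12 (cv2) and the standard library are available. Lean on these libraries where they do the work, as an engineer would, in place of code of your own. Each camera call takes 0.05 s, during which the arm holds its last target. There are 200 camera calls.

### The job

Put away every white pill case standing on the counter: push each one upright and fully down into the middle of the row in the grey tray, nudging the cases already there apart along the row without toppling them, so that two of the old ones stay on either side of the new ones. Then set the cover squarely on the tray, right down on its ledge, and press its four corner snap tabs fully down one after another. Leave the other things on the counter alone.

Things in the scene. Friction and masses are not known exactly. Their poses are not given: they have to be found in the camera images.
- tray: grey row tray, fixed; origin at the centre of its underside, z up, the row runs along its y. Inside 62 (x) by 208 mm (y), room for seven cases and 12 mm over; floor 4 mm up, walls 3 mm thick, their top 40 mm up, so a case in it shows its upper 32 mm. Outside 68 by 214 mm, with a ledge 8 mm wide all round, its top 26 mm up, on which the cover's rim lands
- row1_mid (a point): white flat pill case, 56 mm wide (own x) by 28 mm thick (own y) by 68 mm tall, standing upright, 0.12 kg, long edges rounded (4 mm at the foot, 6 mm at the top); this point is its centre, 34 mm above its underside. Already in the tray, loose, free to slide along the row: number 1 of 4 counted from the tray's +y end, its x along the tray's x
- row2_mid (a point): white flat pill case, 56 mm wide (own x) by 28 mm thick (own y) by 68 mm tall, standing upright, 0.12 kg, long edges rounded (4 mm at the foot, 6 mm at the top); this point is its centre, 34 mm above its underside. Already in the tray, loose, free to slide along the row: number 2 of 4 counted from the tray's +y end, its x along the tray's x
- row3_mid (a point): white flat pill case, 56 mm wide (own x) by 28 mm thick (own y) by 68 mm tall, standing upright, 0.12 kg, long edges rounded (4 mm at the foot, 6 mm at the top); this point is its centre, 34 mm above its underside. Already in the tray, loose, free to slide along the row: number 3 of 4 counted from the tray's +y end, its x along the tray's x
- row4_mid (a point): white flat pill case, 56 mm wide (own x) by 28 mm thick (own y) by 68 mm tall, standing upright, 0.12 kg, long edges rounded (4 mm at the foot, 6 mm at the top); this point is its centre, 34 mm above its underside. Already in the tray, loose, free to slide along the row: number 4 of 4 counted from the tray's +y end, its x along the tray's x
- case1_mid (a point): white flat pill case, 56 mm wide (own x) by 28 mm thick (own y) by 68 mm tall, standing upright, 0.12 kg, long edges rounded (4 mm at the foot, 6 mm at the top); this point is its centre, 34 mm above its underside. One of the two or three to be put away, standing on the counter to the robot's left; absent in some runs (None)
- case2_mid (a point): white flat pill case, 56 mm wide (own x) by 28 mm thick (own y) by 68 mm tall, standing upright, 0.12 kg, long edges rounded (4 mm at the foot, 6 mm at the top); this point is its centre, 34 mm above its underside. One of the two or three to be put away, standing on the counter to the robot's left; absent in some runs (None)
- case3_mid (a point): white flat pill case, 56 mm wide (own x) by 28 mm thick (own y) by 68 mm tall, standing upright, 0.12 kg, long edges rounded (4 mm at the foot, 6 mm at the top); this point is its centre, 34 mm above its underside. One of the two or three to be put away, standing on the counter to the robot's left; absent in some runs (None)
- cover_grip (a point): centre of the grip bar (20 mm in x, 64 in y, 24 high) on the white cover; axes the cover's, z up. Cover 80 (x) by 226 mm (y), inside 74 by 220, 50 deep, open below, 0.25 kg; its rim is 66 mm below this point, its top surface 12 mm below. Starts right way up at the robot's right. Seated (3 mm play each side), this point is 92 mm above the tray's underside; either way round will do
- tab1 (a joint): travel of a snap tab, pushed straight down: 0 standing up, 0.006 m snapped fully down; it resists with about 4 N and stays where it is left
- tab1_top (a point): centre of the top face of that snap tab, a grey paddle 18 mm (cover's x) by 26 mm (cover's y) at a corner of the cover's top rim, at x +35, y +85 mm from the grip bar's centre, 2 mm above it when up, 4 mm below it when snapped
- tab2 (a joint): travel of a snap tab, pushed straight down: 0 standing up, 0.006 m snapped fully down; it resists with about 4 N and stays where it is left
- tab2_top (a point): centre of the top face of that snap tab, a grey paddle 18 mm (cover's x) by 26 mm (cover's y) at a corner of the cover's top rim, at x +35, y -85 mm from the grip bar's centre, 2 mm above it when up, 4 mm below it when snapped
- tab3 (a joint): travel of a snap tab, pushed straight down: 0 standing up, 0.006 m snapped fully down; it resists with about 4 N and stays where it is left
- tab3_top (a point): centre of the top face of that snap tab, a grey paddle 18 mm (cover's x) by 26 mm (cover's y) at a corner of the cover's top rim, at x -35, y -85 mm from the grip bar's centre, 2 mm above it when up, 4 mm below it when snapped
- tab4 (a joint): travel of a snap tab, pushed straight down: 0 standing up, 0.006 m snapped fully down; it resists with about 4 N and stays where it is left
- tab4_top (a point): centre of the top face of that snap tab, a grey paddle 18 mm (cover's x) by 26 mm (cover's y) at a corner of the cover's top rim, at x -35, y +85 mm from the grip bar's centre, 2 mm above it when up, 4 mm below it when snapped
- jar: bystander, loose, to be left alone: round glass jar with bamboo lid, 76 mm across, 88 mm tall; origin at the centre of its underside
- measure: bystander, loose, to be left alone: orange measuring cup, 54 mm across, 45 mm tall; origin at the centre of its underside
- crusher: bystander, loose, to be left alone: stainless pill crusher, 52 mm across, 88 mm tall; origin at the centre of its underside
- soap: bystander, loose, to be left alone: amber bottle, 52 mm across, 130 mm tall; origin at the centre of its underside
- carton: bystander, loose, to be left alone: low carton, 50 by 90 by 35 mm; origin at the centre of its underside
- pills: bystander, loose, to be left alone: small amber pill jar, 42 mm across, 70 mm tall; origin at the centre of its underside
- rack: bystander, fixed: slotted white plastic rack, 70 by 130 by 60 mm, with a yellow inhaler standing in it up to 120 mm; origin at the centre of its underside
Things that resemble listed ones, but are neither listed nor needed, are in the scene too. Leave any red or yellow look-alike of the part that bears row1_mid alone.

How it is judged:
By the outcome, as a careful person would: the job done as asked, in the order asked, and still so for the second after the job is handed in, with the robot touching nothing.
Of case1, case2, case3 only 2 to 3 are there at a start; the rules pass over those that are not, and their reading is None.
At some moment in a run one of cover may be knocked a few centimetres aside while the robot is not near it.
It also fails if it takes over 210 s, if anything falls off the work surface, if the arm or the gripper's body presses on something with over 40 N, if the wrist force passes 120 N, or if a joint passes its speed limit or range.

## Working session

There is one attempt and no reset: what is moved stays moved. The work goes in short steps, Python scripts to look and compute and a shell command to move; the robot and the scene stay as the last step left them, time stands still between calls to the robot, and variables do not carry over. Pictures are saved under pics/ and viewed, on a budget of 14 in all, crops included, one or two more only if the job needs it, and the job is handed in when it is done.

```bash
ls; mkdir -p pics; cat > h.py <<'E'
import numpy as np, cv2
from bench import ctrl, eyes
def snap(n,name):
    p,d=eyes.snapshot(n); cv2.imwrite(f'pics/{name}.png',p[:,:,::-1]); np.save(f'pics/{name}.npy',d); return p,d
def pts(n,uv,z=None,d=None):
    m=eyes.camera_model(n);K=np.array(m["camera_matrix"]);R=np.array(m["R"]);t=np.array(m["t"]).ravel()
    uv=np.atleast_2d(np.array(uv,float)); q=np.c_[(uv[:,0]-K[0,2])/K[0,0],(uv[:,1]-K[1,2])/K[1,1]]
    s=q.copy()
    for _ in range(10): s=q/(1+m["k1"]*(s**2).sum(1,keepdims=True))
    r=np.c_[s,np.ones(len(s))]
    if d is not None:
        dd=d[uv[:,1].astype(int),uv[:,0].astype(int)][:,None]; return (r*dd-t)@R
    w=r@R; c=-R.T@t; return c+w*((z-c[2])/w[:,2])[:,None]
def st():
    s=ctrl.get_state(); print(s)
E
python3 - <<'E'
from h import *
st()
snap('scene','s0');snap('top','t0')
for n in('scene','top'):
    m=eyes.camera_model(n);print(n,-np.array(m["R"]).T@np.array(m["t"]).ravel(),m["k1"],m["camera_matrix"])
E
```

```text
pics
{'clock': 0.0, 'qpos': array([-1.32300982e+00,  5.33377888e-02,  1.61430897e+00,  4.29467211e-05,
        1.47603317e+00, -1.19003989e-01]), 'joint_vel': array([ 2.60586985e-04, -2.02736962e-04, -1.02619958e-05, -1.01040154e-03,
       -5.35462334e-04, -4.30603971e-06]), 'effort': array([ 1.39433505e-04, -3.93681943e+01, -3.70174420e+01, -9.56367717e-05,
        7.03930607e-03,  1.42936415e-06]), 'ee_pos': array([ 223.99020931, -582.80132323,  230.06592154]), 'orientation': array([ 0.1289204 , -0.12898521,  0.69598602, -0.6945112 ]), 'ft_force': array([ 0.0176012 , -0.30776434,  0.01364867]), 'wrist_torque': array([-0.02512463,  0.00751203, -0.06381261]), 'opening': 85.25509752017663}
scene [1115.95184943  515.98465428 1217.61169795] -0.17280267603702484 [[578.91122484   0.         322.64888065]
 [  0.         578.91122484 236.70403056]
 [  0.           0.           1.        ]]
top [ 388.28518437  -17.11170128 1259.80311873] 0.03189872077405933 [[439.49751463   0.         318.23258241]
 [  0.         439.49751463 239.61160117]
 [  0.           0.           1.        ]]
```

View pics/t0.png

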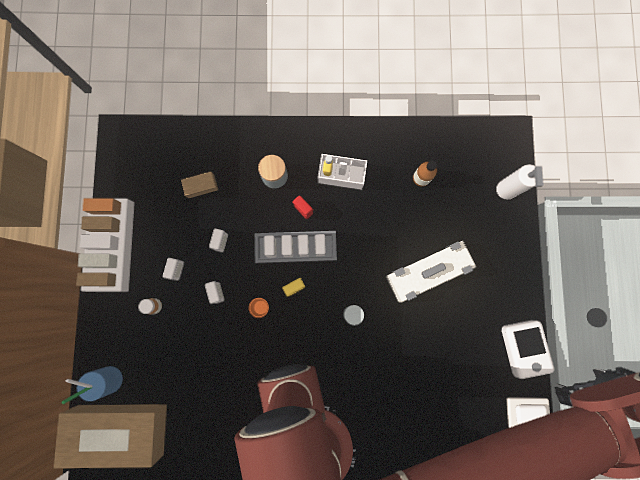

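View pics/s0.png

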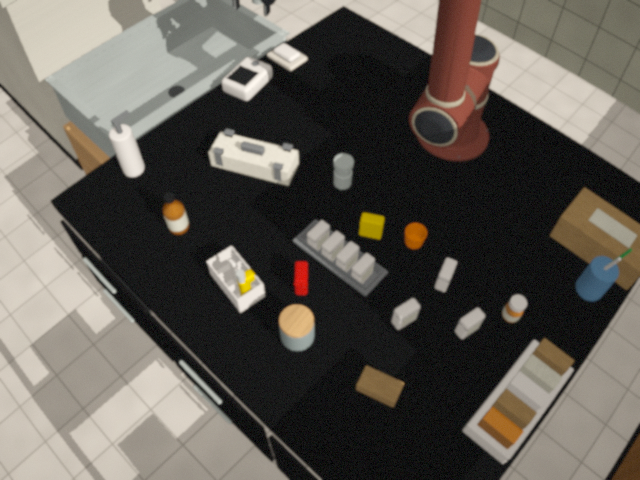

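The top view shows three white cases at (218,240), (173,268) and (214,292), the tray at (296,246) with four cases, and the cover at (432,271). The red and yellow look-alikes are at (303,207) and (293,287). I'll measure these from depth.

```bash
cat >> h.py <<'E'
def cloud(n='top',d=None):
    if d is None: _,d=eyes.snapshot(n)
    v,u=np.mgrid[0:480,0:640]; return pts(n,np.c_[u.ravel(),v.ravel()],d=d).reshape(480,640,3)
def rect(P,box,z0,z1):
    u0,v0,u1,v1=box; Q=P[v0:v1,u0:u1].reshape(-1,3); Q=Q[(Q[:,2]>z0)&(Q[:,2]<z1)]
    c,s,a=cv2.minAreaRect(Q[:,:2].astype(np.float32)); return len(Q),np.round(c,1),np.round(s,1),round(a,1),np.round(np.median(Q,0),1)
E
python3 - <<'E'
from h import *
d=np.load('pics/t0.npy');P=cloud(d=d)
for n,b,z in [('c1',(200,220,235,258),(58,80)),('c2',(155,250,190,285),(58,80)),('c3',(198,275,230,310),(58,80)),
 ('r1',(262,232,277,260),(60,84)),('r2',(279,232,294,260),(60,84)),('r3',(296,232,311,260),(60,84)),('r4',(313,232,328,260),(60,84)),
 ('tray',(248,225,345,268),(20,48)),('cover',(380,235,485,308),(45,65)),('bar',(415,255,450,285),(68,95)),('covall',(380,235,485,308),(45,95)),
 ('counter',(350,200,380,230),(-30,30)),('yel',(280,275,308,300),(15,99)),('cup',(245,295,272,322),(35,60)),('crush',(340,300,368,328),(60,99)),('red',(290,195,315,220),(15,99))]:
    print(n,*rect(P,b,*z))
E
```

```text
c1 207 [563.2 265.9] [27.8 56.2] 77.8 [561.2 265.   66. ]
c2 213 [481.7 390.2] [29.  54.8] 77.8 [481.2 389.1  66. ]
c3 233 [418.2 273.4] [55.3 30.9] 16.6 [416.9 272.6  66.2]
r1 219 [545. 121.] [55.4 28.1] 1.4 [544.4 120.6  70.3]
r2 200 [545.5  73.1] [55.1 25.4] 0.5 [545.1  73.9  70.7]
r3 210 [547.9  28.1] [55.4 27.6] 0.6 [546.3  28.   69.9]
r4 211 [548.5 -18.5] [55.3 27.4] 0.3 [547.6 -18.5  70.5]
tray 867 [547.5  51.2] [ 84.6 230.1] 2.2 [526.6  54.4  26.9]
cover 2085 [ 479.2 -325. ] [ 87.1 226.9] 25.5 [ 476.7 -321.2   53.4]
bar 177 [ 477.9 -324.1] [19.9 64.2] 24.2 [ 477.7 -323.7   76.8]
covall 2478 [ 478.5 -325.1] [ 87.4 226.8] 25.0 [ 477.1 -322.1   53.9]
counter 895 [ 645.1 -148.5] [85.7 88.5] 89.5 [ 644.8 -149.    -0.8]
yel 233 [432.8  53.2] [28.6 56.2] 29.8 [431.1  51.8  66.1]
cup 84 [377.1 148.8] [52.2 48.7] 89.7 [378.5 154.7  42.8]
crush 308 [ 359.2 -107.7] [49.5 49.4] 89.0 [ 360.2 -108.4   86.9]
red 253 [658.7  29.9] [56.3 29.2] 42.3 [654.1  29.   66. ]
```

```bash
python3 - <<'E'
import cv2
t=cv2.imread('pics/t0.png')
a=cv2.resize(t[220:312,140:345],(800,360),interpolation=cv2.INTER_CUBIC)
b=cv2.resize(t[230:310,380:484],(312,240),interpolation=cv2.INTER_CUBIC)
import numpy as np
o=np.zeros((600,800,3),np.uint8);o[:360]=a;o[360:,:312]=b
cv2.imwrite('pics/c0.png',o)
E
```

```text
(no output)
```

View pics/c0.png

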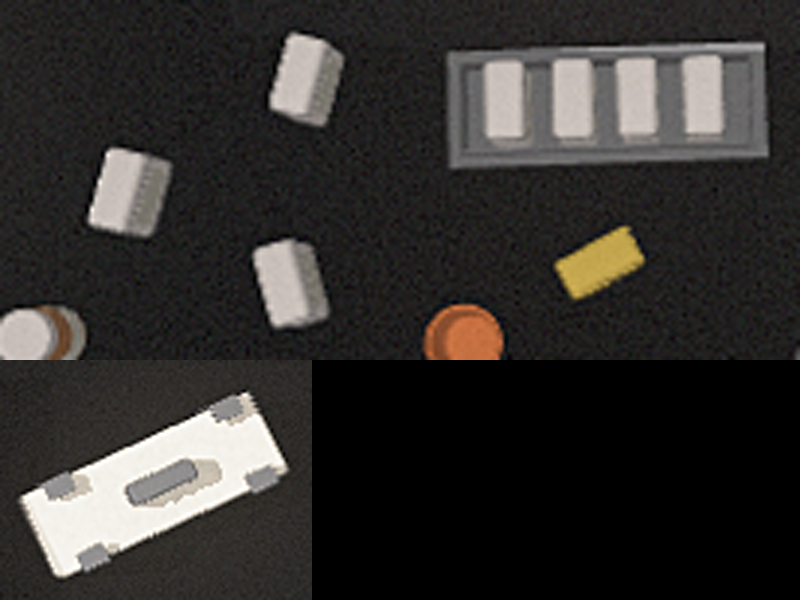

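```bash
cat >> h.py <<'E'
from scipy.spatial.transform import Rotation as Ro
def T(Y,X=0,c=(547.3,51.2),th=1.8):
    t=np.radians(th); return np.array([c[0]+X*np.cos(t)-Y*np.sin(t),c[1]+X*np.sin(t)+Y*np.cos(t)])
def go(p,ang,frm=None,sym=True):
    """print rows shift from current pose (or given (pos,ang)) to world pos p, jaw angle ang deg"""
    s=ctrl.get_state(); w,x,y,z=s['orientation']; R=Ro.from_quat([x,y,z,w]).as_matrix()
    p0=np.array(s['ee_pos']); jaw=np.degrees(np.arctan2(R[1,2],R[0,2]))
    d=(ang-jaw+180)%360-180
    if sym and abs(d)>90: d-=180*np.sign(d)
    # turn about tool y (down) is clockwise seen from above if R[2,1]<0
    spin=np.radians(d)*np.sign(R[2,1])
    print('from',p0.round(1),'jaw',round(jaw,2),'-> shift m',np.round(R.T@(np.array(p)-p0)/1000,4),'spin',round(spin,3),'q6',round(s['qpos'][5],2),'f',s['ft_force'].round(1),'op',round(s['opening'],1))
    return R
E
python3 - <<'E'
from h import *
R=go([*T(0),200],1.8);print(R.round(3))
print([T(y).round(1) for y in (70,22,-23,-70)])
go([548.3,-18.5,150],1.8)
E
```

```text
from [ 224.  -582.9  230.2] jaw -68.99 -> shift m [-0.5292  0.0312 -0.4759] spin -1.235 q6 -0.12 f [-0.7  0.1  0.9] op 85.4
[[-0.933 -0.     0.359]
 [-0.359  0.002 -0.933]
 [-0.    -1.    -0.002]]
[array([545.1, 121.2]), array([546.6,  73.2]), array([548. ,  28.2]), array([549.5, -18.8])]
from [ 224.  -582.9  230.2] jaw -68.99 -> shift m [-0.5051  0.0811 -0.4104] spin -1.235 q6 -0.12 f [-0.7  0.1  0.9] op 85.4
```

```bash
python3 -m inch '[[[-0.505,0.08,-0.41,-1.235],[-0.505,0.08,-0.41,-1.235],[-0.505,0.08,-0.41,-1.235],[-0.505,0.08,-0.41,-1.235],[-0.505,0.08,-0.41,-1.235],[-0.505,0.08,-0.41,-1.235],[-0.505,0.08,-0.41,-1.235],[-0.505,0.08,-0.41,-1.235],[-0.505,0.08,-0.41,-1.235],[-0.505,0.08,-0.41,-1.235],[-0.505,0.08,-0.41,-1.235],[-0.505,0.08,-0.41,-1.235],[-0.505,0.08,-0.41,-1.235],[-0.505,0.08,-0.41,-1.235],[-0.505,0.08,-0.41,-1.235],[-0.505,0.08,-0.41,-1.235]]]' 0 30
python3 - <<'E'
from h import *
R=go([548.3,-18.5,46],1.8);print(R.round(3))
E
```

```text
clock: 2.1
ee_pos: [548.4, -20.2, 151.5]
orientation: [0.507, -0.507, 0.492, -0.493]
ft_force: [-0.4, 0.2, 0.2]
opening: 85.2
from [548.4 -20.2 151.5] jaw 1.71 -> shift m [-1.700e-03  1.055e-01 -1.000e-04] spin -0.001 q6 -0.2 f [-0.4  0.2  0.2] op 85.2
[[ 0.03  0.    1.  ]
 [-1.   -0.    0.03]
 [ 0.   -1.    0.  ]]
```

```bash
python3 -m inch '[[[-0.0015,0.05,0,0],[-0.0015,0.09,0,0],[-0.0015,0.1055,0,0],[-0.0015,0.1055,0,0]]]'
python3 -m inch '[[[0,0,0,0],[0,0,0,0],[0,0,0,0],[0,0,0,0],[0,0,0,0],[0,0,0,0]]]' 1 30
python3 -m inch '[[[0.005,0,0,0],[0.01,0,0,0],[0.014,0,0,0],[0.017,0,0,0],[0.019,0,0,0],[0.019,0,0,0],[0.019,0,0,0]]]'
```

```text
clock: 2.6
ee_pos: [547.9, -18.1, 45.2]
orientation: [-0.507, 0.508, -0.493, 0.492]
ft_force: [-0.1, 0.2, -0.9]
opening: 85.5
clock: 3.35
ee_pos: [550.2, -18.4, 48.2]
orientation: [0.508, -0.507, 0.491, -0.493]
ft_force: [-0.3, -0.2, 7.3]
opening: 55.3
clock: 4.22
ee_pos: [550.9, -36.7, 48.1]
orientation: [0.509, -0.506, 0.491, -0.493]
ft_force: [0.3, 2.7, 6.3]
opening: 55.4
```

```bash
python3 -m inch '[[[0.001,0,0,0],[0.002,0,0,0],[0.003,0,0,0],[0.003,0,0,0]]]'
python3 -m inch '[[[0,0,0,0],[0,0,0,0],[0,0,0,0]]]' 0.15
python3 -m inch '[[[0,-0.05,0,0],[0,-0.06,0,0],[0,-0.06,0,0],[0,-0.06,0,0]]]' 0
python3 - <<'E'
from h import *
R=go([548,28.1,107],1.8)
E
```

```text
clock: 4.72
ee_pos: [551.0, -38.8, 48.1]
orientation: [0.509, -0.506, 0.492, -0.493]
ft_force: [0.1, 5.7, 6.3]
opening: 55.5
clock: 5.1
ee_pos: [548.8, -40.2, 45.5]
orientation: [-0.507, 0.508, -0.492, 0.492]
ft_force: [-0.8, 1.0, 0.4]
opening: 72.8
clock: 5.6
ee_pos: [548.0, -39.9, 104.1]
orientation: [-0.507, 0.508, -0.493, 0.491]
ft_force: [-0.4, 0.0, 0.2]
opening: 85.3
from [548.  -39.9 104.1] jaw 1.77 -> shift m [-0.068  -0.0029  0.0021] spin -0.001 q6 -0.24 f [-0.4  0.   0.2] op 85.3
```

```bash
python3 -m inch '[[[-0.05,0,0.002,0],[-0.068,0,0.002,0],[-0.068,0.03,0.002,0],[-0.068,0.059,0.002,0],[-0.068,0.059,0.002,0]]]'
python3 -m inch '[[[0,0,0,0],[0,0,0,0],[0,0,0,0],[0,0,0,0],[0,0,0,0],[0,0,0,0]]]' 1 30
python3 -m inch '[[[0.006,0,0,0],[0.012,0,0,0],[0.018,0,0,0],[0.024,0,0,0],[0.03,0,0,0],[0.034,0,0,0],[0.037,0,0,0],[0.038,0,0,0],[0.038,0,0,0]]]'
python3 -m inch '[[[0.001,0,0,0],[0.002,0,0,0],[0.002,0,0,0]]]'
```

```text
clock: 6.22
ee_pos: [545.8, 28.1, 43.0]
orientation: [-0.506, 0.51, -0.494, 0.49]
ft_force: [0.0, 0.6, 0.2]
opening: 85.5
clock: 6.98
ee_pos: [550.3, 27.8, 48.4]
orientation: [0.508, -0.507, 0.491, -0.493]
ft_force: [0.2, 0.5, 6.1]
opening: 55.4
clock: 8.1
ee_pos: [551.5, -9.2, 48.4]
orientation: [0.509, -0.506, 0.492, -0.493]
ft_force: [-0.6, 3.3, 5.9]
opening: 55.6
clock: 8.48
ee_pos: [551.5, -11.1, 48.4]
orientation: [0.509, -0.506, 0.492, -0.492]
ft_force: [0.8, 2.7, 6.3]
opening: 55.5
```

```bash
python3 -m inch '[[[0,0,0,0],[0,0,0,0],[0,0,0,0]]]' 0.15
python3 -m inch '[[[0,-0.05,0,0],[-0.01,-0.06,0,0],[-0.07,-0.06,-0.003,0],[-0.132,-0.06,-0.005,0],[-0.132,-0.06,-0.005,0],[-0.132,-0.06,-0.005,0],[-0.132,-0.06,-0.005,0]]]' 0
python3 - <<'E'
from h import *
R=go([545.5,121,46],1.8)
E
```

```text
clock: 8.85
ee_pos: [549.8, -12.1, 46.3]
orientation: [-0.507, 0.508, -0.492, 0.492]
ft_force: [-0.1, -0.1, 0.6]
opening: 73.1
clock: 9.72
ee_pos: [541.1, 118.6, 106.4]
orientation: [-0.507, 0.508, -0.493, 0.493]
ft_force: [0.9, -0.8, 1.0]
opening: 85.5
from [541.1 118.6 106.4] jaw 1.69 -> shift m [-0.0022  0.0604  0.0045] spin -0.002 q6 0.05 f [ 0.9 -0.8  1. ] op 85.5
```

```bash
python3 -m inch '[[[-0.002,0.03,0.0045,0],[-0.002,0.06,0.0045,0],[-0.002,0.06,0.0045,0]]]'
python3 -m inch '[[[0,0,0,0],[0,0,0,0],[0,0,0,0],[0,0,0,0],[0,0,0,0],[0,0,0,0]]]' 1 30
python3 -m inch '[[[-0.006,0,0,0],[-0.011,0,0,0],[-0.015,0,0,0],[-0.018,0,0,0],[-0.019,0,0,0],[-0.019,0,0,0]]]'
python3 -m inch '[[[-0.001,0,0,0],[-0.002,0,0,0],[-0.002,0,0,0]]]'
```

```text
clock: 10.1
ee_pos: [543.3, 120.4, 43.9]
orientation: [-0.505, 0.509, -0.494, 0.491]
ft_force: [-0.2, 0.3, 0.5]
opening: 85.6
clock: 10.85
ee_pos: [547.1, 121.8, 48.8]
orientation: [0.508, -0.507, 0.491, -0.493]
ft_force: [0.5, -0.6, 5.6]
opening: 55.7
clock: 11.6
ee_pos: [546.7, 140.5, 48.8]
orientation: [0.508, -0.507, 0.491, -0.493]
ft_force: [-0.4, -2.5, 6.0]
opening: 55.2
clock: 11.98
ee_pos: [546.7, 141.6, 48.8]
orientation: [0.508, -0.508, 0.49, -0.494]
ft_force: [-0.3, -6.2, 6.9]
opening: 55.3
```

```bash
python3 -m inch '[[[0,0,0,0],[0,0,0,0],[0,0,0,0]]]' 0.15
python3 -m inch '[[[0,-0.05,0,0],[0.01,-0.06,0,0],[0.069,-0.06,-0.001,0],[0.069,-0.06,-0.001,0],[0.069,-0.03,-0.001,0],[0.069,0,-0.001,0],[0.069,0,-0.001,0]]]' 0
python3 -m inch '[[[0,0,0,0],[0,0,0,0],[0,0,0,0],[0,0,0,0],[0,0,0,0],[0,0,0,0]]]' 1 30
python3 -m inch '[[[-0.006,0,0,0],[-0.012,0,0,0],[-0.018,0,0,0],[-0.024,0,0,0],[-0.03,0,0,0],[-0.034,0,0,0],[-0.037,0,0,0],[-0.038,0,0,0],[-0.038,0,0,0]]]'
python3 -m inch '[[[-0.001,0,0,0],[-0.002,0,0,0],[-0.002,0,0,0]]]'
```

```text
clock: 12.35
ee_pos: [544.5, 143.1, 46.3]
orientation: [-0.508, 0.508, -0.492, 0.492]
ft_force: [-0.2, 0.8, -0.6]
opening: 72.8
clock: 13.22
ee_pos: [543.0, 74.4, 43.2]
orientation: [-0.506, 0.51, -0.494, 0.49]
ft_force: [-0.4, -0.0, 0.8]
opening: 85.3
clock: 13.98
ee_pos: [547.4, 74.0, 48.5]
orientation: [0.508, -0.507, 0.492, -0.493]
ft_force: [-0.1, 0.6, 6.1]
opening: 55.4
clock: 15.1
ee_pos: [546.5, 111.2, 48.5]
orientation: [0.508, -0.507, 0.491, -0.493]
ft_force: [0.9, -2.1, 5.4]
opening: 55.2
clock: 15.48
ee_pos: [546.5, 113.1, 48.6]
orientation: [0.508, -0.507, 0.491, -0.493]
ft_force: [0.1, -3.4, 5.7]
opening: 55.3
```

```bash
python3 -m inch '[[[0,0,0,0],[0,0,0,0],[0,0,0,0]]]' 0.15
python3 -m inch '[[[0,-0.05,0,0],[0,-0.09,0,0],[0,-0.09,0,0]]]' 0
python3 - <<'E'
from h import *
R=go([563.2,265.9,120],-12.2)
snap('top','t1')
E
```

```text
clock: 15.85
ee_pos: [544.4, 113.9, 46.3]
orientation: [-0.507, 0.508, -0.492, 0.492]
ft_force: [-0.1, 0.1, 0.4]
opening: 72.2
clock: 16.23
ee_pos: [547.6, 114.2, 141.3]
orientation: [0.51, -0.506, 0.49, -0.494]
ft_force: [0.1, 0.3, 0.9]
opening: 85.3
from [547.6 114.2 141.3] jaw 1.78 -> shift m [-0.1512  0.0215  0.0201] spin 0.244 q6 0.04 f [0.1 0.3 0.9] op 85.3
```

View pics/t1.png

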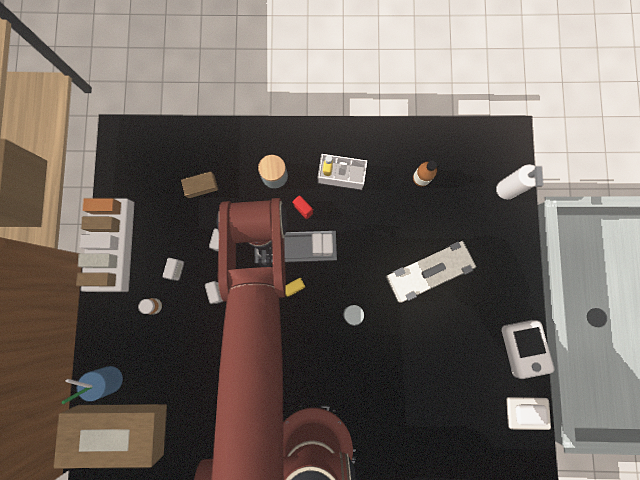

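r3 and r4 are packed at the −y end, around (322,244). The arm hides the rest of the tray. Next is case 1.

```bash
python3 -m inch '[[[-0.06,0,0.008,0.12],[-0.12,0,0.016,0.244],[-0.151,0.01,0.02,0.244],[-0.151,0.02,0.02,0.244],[-0.151,0.02,0.02,0.244],[-0.151,0.02,0.02,0.244]]]'
python3 - <<'E'
from h import *
R=go([563.2,265.9,42],-12.2)
E
```

```text
clock: 17.02
ee_pos: [560.0, 264.2, 116.3]
orientation: [0.443, -0.444, 0.551, -0.551]
ft_force: [0.4, -0.3, 0.6]
opening: 85.3
from [560.  264.2 116.3] jaw -12.28 -> shift m [-0.0024  0.0743  0.0029] spin -0.001 q6 0.54 f [ 0.4 -0.3  0.6] op 85.3
```

```bash
python3 -m inch '[[[-0.0024,0.04,0.003,0],[-0.0024,0.074,0.003,0],[-0.0024,0.074,0.003,0]]]'
python3 -m inch '[[[0,0,0,0],[0,0,0,0],[0,0,0,0],[0,0,0,0],[0,0,0,0],[0,0,0,0]]]' 1 40
python3 -m inch '[[[0,-0.03,0,0],[0,-0.07,0,0],[0,-0.07,0,0],[0,-0.07,0,0]]]'
python3 - <<'E'
from h import *
R=go([*T(31,3),112],1.8)
E
```

```text
clock: 17.4
ee_pos: [561.4, 265.3, 39.9]
orientation: [0.442, -0.446, 0.551, -0.55]
ft_force: [0.2, 1.0, -0.3]
opening: 85.5
clock: 18.15
ee_pos: [565.5, 267.7, 45.6]
orientation: [-0.445, 0.443, -0.55, 0.551]
ft_force: [-0.1, -1.3, 6.3]
opening: 54.9
clock: 18.65
ee_pos: [563.0, 267.0, 112.0]
orientation: [0.444, -0.444, 0.55, -0.55]
ft_force: [0.2, 0.5, -1.9]
opening: 55.2
from [563. 267. 112.] jaw -12.2 -> shift m [1.834e-01 1.000e-04 2.560e-02] spin -0.244 q6 0.54 f [ 0.2  0.5 -1.9] op 55.2
```

```bash
python3 -m inch '[[[0,-0.015,0,0],[0.01,-0.02,0,0],[0.06,-0.02,0.008,-0.1],[0.12,-0.02,0.017,-0.2],[0.17,-0.02,0.024,-0.244],[0.184,-0.02,0.0255,-0.244],[0.184,-0.02,0.0255,-0.244],[0.184,-0.02,0.0255,-0.244]]]'
python3 - <<'E'
from h import *
R=go([*T(30,2),100],1.8)
E
```

```text
clock: 19.65
ee_pos: [549.7, 82.9, 132.8]
orientation: [0.508, -0.508, 0.492, -0.492]
ft_force: [-0.5, 0.0, -1.0]
opening: 55.1
from [549.7  82.9 132.8] jaw 1.82 -> shift m [ 0.0016  0.0328 -0.0014] spin 0.0 q6 -0.02 f [-0.5  0.  -1. ] op 55.1
```

```bash
python3 -m inch '[[[0.0016,0.02,-0.0014,0],[0.0016,0.04,-0.0014,0],[0.0016,0.05,-0.0014,0],[0.0016,0.06,-0.0014,0],[0.0016,0.07,-0.0014,0],[0.0016,0.074,-0.0014,0],[0.0016,0.076,-0.0014,0]]]'
python3 -m inch '[[[0,0.002,0,0],[0,0.004,0,0],[0,0.006,0,0],[0,0.008,0,0],[0,0.008,0,0]]]'
```

```text
clock: 20.52
ee_pos: [548.5, 80.2, 56.8]
orientation: [0.508, -0.508, 0.492, -0.492]
ft_force: [0.3, 0.5, -1.2]
opening: 55.2
clock: 21.15
ee_pos: [548.5, 80.2, 49.7]
orientation: [-0.508, 0.508, -0.492, 0.492]
ft_force: [-2.8, -0.6, 4.7]
opening: 55.7
```

```bash
python3 -m inch '[[[0,0.002,0,0],[-0.002,0.002,0,0],[-0.004,0.002,0,0],[-0.005,0.002,0,0],[-0.006,0.002,0,0],[-0.006,0.002,0,0]]]'
python3 -m inch '[[[0,0,0,0],[0,0,0,0],[0,0,0,0]]]' 0.15
python3 -m inch '[[[0,-0.05,0,0],[0,-0.09,0,0],[0,-0.09,0,0]]]' 0
python3 - <<'E'
from h import *
R=go([483.7,391.2,125],-12.2)
E
```

```text
clock: 21.9
ee_pos: [549.1, 82.9, 49.7]
orientation: [-0.506, 0.51, -0.49, 0.494]
ft_force: [-7.2, -11.9, 16.4]
opening: 54.6
clock: 22.28
ee_pos: [547.9, 86.5, 46.4]
orientation: [-0.508, 0.508, -0.492, 0.492]
ft_force: [0.3, -0.7, 0.2]
opening: 72.8
clock: 22.65
ee_pos: [550.9, 86.6, 141.2]
orientation: [0.51, -0.506, 0.49, -0.494]
ft_force: [0.8, -0.3, 0.0]
opening: 85.5
from [550.9  86.6 141.2] jaw 1.8 -> shift m [-0.3066  0.0158 -0.0578] spin 0.244 q6 -0.01 f [ 0.8 -0.3  0. ] op 85.5
```

```bash
python3 -m inch '[[[-0.06,0,-0.01,0.1],[-0.12,0,-0.02,0.2],[-0.18,0.01,-0.03,0.244],[-0.24,0.015,-0.045,0.244],[-0.306,0.016,-0.0575,0.244],[-0.306,0.016,-0.0575,0.244],[-0.306,0.016,-0.0575,0.244],[-0.306,0.016,-0.0575,0.244]]]'
python3 - <<'E'
from h import *
R=go([483.2,391,41],-12.2)
snap('top','t2');snap('scene','s2')
t=cv2.imread('pics/t2.png')[210:320,140:350];s=cv2.imread('pics/s2.png')[200:310,270:470]
cv2.imwrite('pics/c2.png',np.hstack([cv2.resize(t,(400,210),interpolation=2),cv2.resize(s,(382,210),interpolation=2)]))
P=cloud(d=np.load('pics/t2.npy'))
print(*rect(P,(262,228,305,262),60,84));print(*rect(P,(305,228,332,262),60,84));print(*rect(P,(258,228,332,262),60,84))
E
```

```text
clock: 23.65
ee_pos: [481.3, 389.0, 120.1]
orientation: [-0.443, 0.444, -0.551, 0.551]
ft_force: [0.7, 0.1, 0.3]
opening: 85.6
from [481.3 389.  120.1] jaw -12.29 -> shift m [-0.0024  0.0791  0.0015] spin -0.001 q6 0.77 f [0.7 0.1 0.3] op 85.6
513 [547.6 104.4] [55.4 71.4] 1.1 [547.  104.5  70.4]
400 [551.1 -22.6] [56.2 52.1] 0.1 [550.7 -22.6  70.5]
993 [549.4  51.1] [ 56.8 200.7] 1.2 [547.9  80.   70.4]
```

View pics/c2.png

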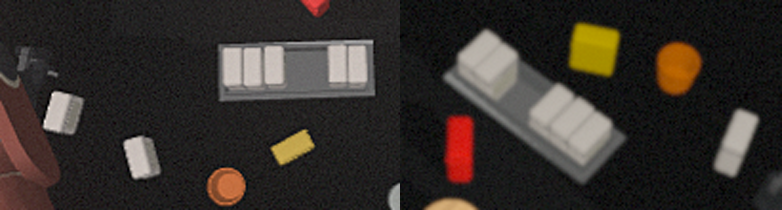

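The crop shows three cases packed at the +y end and two at the −y end, all upright. The gap is about 68 mm. Picking case 2.

```bash
python3 -m inch '[[[-0.0024,0.04,0.002,0],[-0.0024,0.078,0.002,0],[-0.0024,0.078,0.002,0]]]'
python3 -m inch '[[[0,0,0,0],[0,0,0,0],[0,0,0,0],[0,0,0,0],[0,0,0,0],[0,0,0,0]]]' 1 40
python3 -m inch '[[[0,-0.04,0,0],[0,-0.09,0,0],[0,-0.09,0,0],[0,-0.09,0,0]]]'
python3 - <<'E'
from h import *
R=go([548.8+.8,21.5,135],1.8)
E
```

```text
clock: 24.12
ee_pos: [481.4, 389.6, 39.1]
orientation: [0.441, -0.446, 0.551, -0.55]
ft_force: [0.5, -0.2, -0.2]
opening: 85.3
clock: 24.88
ee_pos: [485.4, 393.3, 45.6]
orientation: [-0.446, 0.442, -0.55, 0.551]
ft_force: [-0.3, -0.7, 7.0]
opening: 55.4
clock: 25.38
ee_pos: [483.2, 392.0, 132.3]
orientation: [0.444, -0.444, 0.55, -0.55]
ft_force: [-0.9, 0.3, -1.8]
opening: 55.4
from [483.2 392.  132.3] jaw -12.2 -> shift m [ 0.3481 -0.0026  0.1432] spin -0.244 q6 0.77 f [-0.9  0.3 -1.8] op 55.4
```

```bash
python3 -m inch '[[[0.05,-0.003,0.02,-0.05],[0.1,-0.003,0.041,-0.15],[0.15,-0.003,0.062,-0.244],[0.2,-0.003,0.082,-0.244],[0.25,-0.003,0.103,-0.244],[0.3,-0.003,0.123,-0.244],[0.335,-0.003,0.138,-0.244],[0.3485,-0.003,0.1438,-0.244],[0.3485,-0.003,0.1438,-0.244],[0.3485,-0.003,0.1438,-0.244],[0.3485,-0.003,0.1438,-0.244]]]'
python3 - <<'E'
from h import *
R=go([550.2,21.5,56.5],1.8)
E
```

```text
clock: 26.75
ee_pos: [550.2, 22.5, 135.6]
orientation: [-0.508, 0.508, -0.492, 0.492]
ft_force: [0.0, 0.1, -1.4]
opening: 55.0
from [550.2  22.5 135.6] jaw 1.87 -> shift m [ 0.001   0.0791 -0.    ] spin 0.001 q6 -0.13 f [ 0.   0.1 -1.4] op 55.0
```

```bash
python3 -m inch '[[[0.001,0.02,0,0],[0.001,0.04,0,0],[0.001,0.05,0,0],[0.001,0.06,0,0],[0.001,0.07,0,0],[0.001,0.077,0,0],[0.001,0.079,0,0]]]'
python3 -m inch '[[[0,0.002,0,0],[0,0.004,0,0],[0,0.006,0,0],[0,0.008,0,0],[0,0.008,0,0]]]'
python3 -m inch '[[[0.001,0,0,0],[0.002,0,0,0],[0.003,0,0,0],[0.004,0,0,0],[0.004,0,0,0]]]'
```

```text
clock: 27.62
ee_pos: [550.5, 20.8, 56.5]
orientation: [0.508, -0.507, 0.493, -0.492]
ft_force: [-1.2, 5.7, 1.2]
opening: 55.4
clock: 28.25
ee_pos: [551.1, 20.9, 49.7]
orientation: [0.508, -0.507, 0.492, -0.492]
ft_force: [-1.6, 5.9, 3.8]
opening: 55.3
clock: 28.88
ee_pos: [551.0, 20.7, 49.8]
orientation: [0.51, -0.505, 0.494, -0.49]
ft_force: [-2.4, 19.4, 5.9]
opening: 55.2
```

```bash
python3 -m inch '[[[0,0,0,0],[0,0,0,0],[0,0,0,0]]]' 0.15
python3 -m inch '[[[0,-0.05,0,0],[0,-0.09,0,0],[0,-0.09,0,0]]]' 0
python3 - <<'E'
from h import *
R=go([419.5,274.5,125],16.6)
E
```

```text
clock: 29.25
ee_pos: [550.8, 15.5, 48.8]
orientation: [-0.507, 0.508, -0.492, 0.493]
ft_force: [0.1, 0.2, 0.2]
opening: 72.4
clock: 29.62
ee_pos: [553.6, 15.4, 143.5]
orientation: [0.509, -0.506, 0.49, -0.495]
ft_force: [0.1, -0.3, -0.1]
opening: 85.8
from [553.6  15.4 143.5] jaw 1.74 -> shift m [-0.2631  0.017  -0.1263] spin -0.259 q6 -0.14 f [ 0.1 -0.3 -0.1] op 85.8
```

```bash
python3 -m inch '[[[-0.05,0,-0.024,-0.08],[-0.1,0.005,-0.048,-0.16],[-0.15,0.01,-0.072,-0.259],[-0.2,0.016,-0.096,-0.259],[-0.24,0.016,-0.115,-0.259],[-0.263,0.016,-0.126,-0.259],[-0.263,0.016,-0.126,-0.259],[-0.263,0.016,-0.126,-0.259]]]'
python3 - <<'E'
from h import *
snap('top','t3')
R=go([419.7,274.3,41],16.6)
P=cloud(d=np.load('pics/t3.npy'));print(*rect(P,(258,228,332,262),60,84))
d=P[228:262,258:332];m=d[...,2]>60;print(np.round(np.sort(np.nanmean(np.where(m,d[...,1],np.nan),axis=0))))
E
```

```text
clock: 30.62
ee_pos: [416.6, 274.4, 122.1]
orientation: [-0.566, 0.567, -0.423, 0.423]
ft_force: [-0.1, -0.4, -0.2]
opening: 85.2
from [416.8 274.3 122.3] jaw 16.55 -> shift m [0.0007 0.0813 0.0028] spin -0.001 q6 0.14 f [ 0.4 -0.  -0.1] op 85.9
1213 [549.3  50.8] [ 58.1 200.5] 2.0 [547.9  30.9  70.5]
[-49. -46. -43. -40. -38. -35. -31. -29. -27. -24. -21. -19. -17. -16.
 -13. -10.  -8.  -5.  -2.   1.   3.   6.   9.  11.  14.  17.  20.  22.
  25.  28.  31.  67.  69.  72.  74.  77.  80.  82.  83.  85.  91.  93.
  99. 102. 104. 107. 109. 110. 112. 118. 121. 123. 127. 129. 131. 134.
 137. 140. 143. 145. 148. 151.  nan  nan  nan  nan  nan  nan  nan  nan
  nan  nan  nan  nan]<stdin>:5: RuntimeWarning: Mean of empty slice
```

```bash
python3 -m inch '[[[0.0007,0.04,0.003,0],[0.0007,0.08,0.003,0],[0.0007,0.08,0.003,0]]]'
python3 -m inch '[[[0,0,0,0],[0,0,0,0],[0,0,0,0],[0,0,0,0],[0,0,0,0],[0,0,0,0]]]' 1 40
python3 -m inch '[[[0,-0.04,0,0],[0,-0.09,0,0],[0,-0.09,0,0],[0,-0.09,0,0]]]'
python3 - <<'E'
from h import *
R=go([549.3,50,135],1.8)
E
```

```text
clock: 31.05
ee_pos: [417.2, 273.0, 39.3]
orientation: [-0.564, 0.569, -0.424, 0.422]
ft_force: [-0.1, 0.6, -0.5]
opening: 85.6
clock: 31.8
ee_pos: [421.5, 276.1, 45.2]
orientation: [0.568, -0.566, 0.422, -0.423]
ft_force: [0.5, -0.4, 5.7]
opening: 55.3
clock: 32.3
ee_pos: [419.2, 275.3, 132.4]
orientation: [-0.567, 0.567, -0.423, 0.422]
ft_force: [-0.4, 0.5, -2.4]
opening: 54.9
from [419.2 275.3 132.4] jaw 16.63 -> shift m [ 0.2531 -0.0027  0.0602] spin 0.259 q6 0.14 f [-0.4  0.5 -2.4] op 54.9
```

```bash
python3 -m inch '[[[0.05,-0.003,0.012,0.05],[0.1,-0.003,0.024,0.15],[0.15,-0.003,0.036,0.259],[0.2,-0.003,0.048,0.259],[0.24,-0.003,0.057,0.259],[0.253,-0.003,0.06,0.259],[0.253,-0.003,0.06,0.259],[0.253,-0.003,0.06,0.259],[0.253,-0.003,0.06,0.259]]]'
python3 - <<'E'
from h import *
R=go([549.3,50,85],1.8)
p,d=snap('scene','s3');cv2.imwrite('pics/c3.png',cv2.resize(p[180:310,270:410,::-1],(646,600),interpolation=2))
E
```

```text
clock: 33.42
ee_pos: [548.8, 51.3, 135.6]
orientation: [-0.508, 0.508, -0.492, 0.492]
ft_force: [0.4, 0.9, -1.0]
opening: 55.3
from [548.8  51.3 135.6] jaw 1.87 -> shift m [0.0013 0.0506 0.0004] spin 0.001 q6 -0.07 f [ 0.4  0.9 -1. ] op 55.3
```

View pics/c3.png

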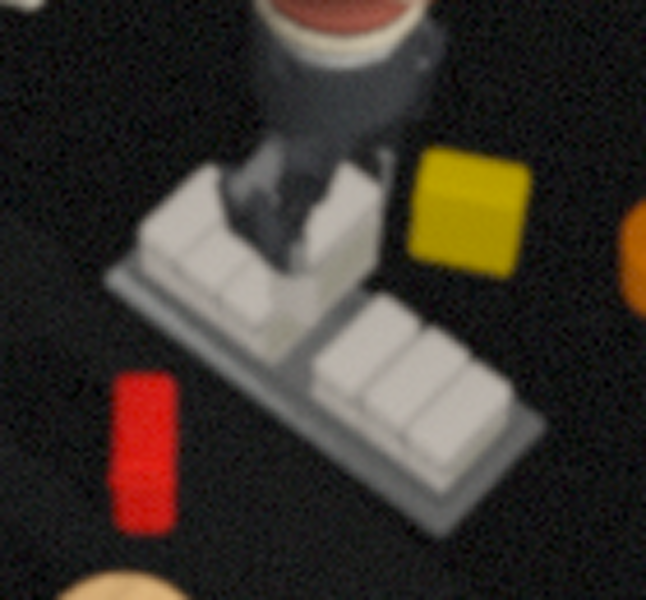

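The held case hangs upright over the gap, with three cases packed on the +y side and three on the −y side. I'll check its +y face, around crop (350,260), before lowering it.

```bash
python3 - <<'E'
from h import *
P=cloud('scene',np.load('pics/s3.npy'))
for u,v in [(350,225),(360,250),(340,270),(330,280),(372,230)]:
    a,b=int(270+u*140/646),int(180+v*130/600); print((a,b),P[b,a].round(1))
q=P[180:310,270:410].reshape(-1,3); 
k=(q[:,2]>100)&(q[:,2]<150)&(q[:,0]<545)&(q[:,0]>515); print('held',np.percentile(q[k],[2,25,50,75,98],axis=0).round(1))
h=(q[:,2]>62)&(q[:,2]<74)&(abs(q[:,0]-548)<25)
y=np.sort(q[h][:,1]); g=np.diff(y); i=np.argsort(g)[-3:]; print([(y[j].round(1),y[j+1].round(1)) for j in i])
E
```

```text
(345, 228) [548.4  65.1 156.2]
(348, 234) [534.   63.7 114.9]
(343, 238) [554.8  66.5 124.2]
(341, 240) [560.7  65.9 121.9]
(350, 229) [528.2  63.8 129.2]
held [[520.1  61.9 104.8]
 [529.5  64.3 113.9]
 [534.2  65.  129.1]
 [539.4  65.6 138.7]
 [544.8  67.4 147.7]]
[(np.float64(33.0), np.float64(35.9)), (np.float64(-8.7), np.float64(-5.5)), (np.float64(36.4), np.float64(67.1))]
```

```bash
python3 -m inch '[[[0.001,0.02,0.0005,0],[0.001,0.04,0.0005,0],[0.001,0.05,0.0005,0],[0.001,0.06,0.0005,0],[0.001,0.07,0.0005,0],[0.001,0.077,0.0005,0],[0.001,0.079,0.0005,0]]]'
python3 -m inch '[[[0,0.002,0,0],[0,0.004,0,0],[0,0.006,0,0],[0,0.008,0,0],[0,0.008,0,0]]]'
```

```text
clock: 34.35
ee_pos: [549.8, 49.1, 56.3]
orientation: [-0.508, 0.508, -0.492, 0.492]
ft_force: [0.2, -0.3, -1.5]
opening: 54.8
clock: 34.98
ee_pos: [550.3, 49.1, 49.4]
orientation: [0.508, -0.508, 0.492, -0.492]
ft_force: [-0.8, -0.6, 2.1]
opening: 55.4
```

```bash
python3 -m inch '[[[0,0.003,0,0],[0,0.003,0,0],[0,0.003,0,0]]]'
python3 -m inch '[[[0,0.003,0,0],[0,0.003,0,0],[0,0.003,0,0]]]' 0.15
python3 -m inch '[[[0,-0.05,0,0],[0,-0.1,0,0],[0.1,-0.15,0,0],[0.16,-0.15,0,0],[0.16,-0.15,0,0],[0.16,-0.15,0,0]]]' 0
python3 - <<'E'
from h import *
p,d=snap('top','t4');cv2.imwrite('pics/c4.png',cv2.resize(p[200:320,150:490,::-1],(800,282),interpolation=2))
P=cloud(d=d);print(*rect(P,(258,228,332,262),60,90)); q=P[228:262,258:332].reshape(-1,3);q=q[q[:,2]>60]
for k in range(7): 
    c=T(-84+28*k); m=(abs(q[:,:2]-c)<[20,8]).all(1); print(c.round(),m.sum(),q[m][:,2].mean().round(1),q[m][:,2].std().round(1))
print(*rect(P,(380,235,485,308),45,95));print(*rect(P,(415,255,450,285),68,95))
go([480,-323,200],0)
E
```

```text
clock: 35.35
ee_pos: [550.4, 49.1, 49.3]
orientation: [-0.507, 0.508, -0.492, 0.492]
ft_force: [-11.1, -0.6, 18.5]
opening: 55.3
clock: 35.72
ee_pos: [549.8, 49.1, 42.3]
orientation: [-0.508, 0.508, -0.492, 0.492]
ft_force: [0.0, 0.2, 0.3]
opening: 72.6
clock: 36.48
ee_pos: [555.4, -113.6, 193.8]
orientation: [0.507, -0.506, 0.493, -0.494]
ft_force: [0.4, 0.0, -0.5]
opening: 85.4
1357 [549.7  51. ] [ 58.3 201.4] 2.3 [549.9  52.   70.4]
[550. -33.] 74 70.7 2.2
[549.  -5.] 71 71.0 2.1
[548.  23.] 87 70.8 2.1
[547.  51.] 90 71.4 2.0
[546.  79.] 83 70.9 2.2
[546. 107.] 90 70.4 2.6
[545. 135.] 93 70.7 3.0
2463 [ 488.4 -356.3] [ 87.3 225.7] 25.0 [ 487.3 -353.2   54. ]
129 [ 481.  -323.1] [29.9 92.7] 8.7 [ 483.4 -346.2   76.7]
from [ 555.  -111.9  192.9] jaw 1.63 -> shift m [ 0.2088 -0.0072 -0.081 ] spin 0.028 q6 -0.36 f [-0.2  0.2 -0.5] op 85.2
```

View pics/c4.png

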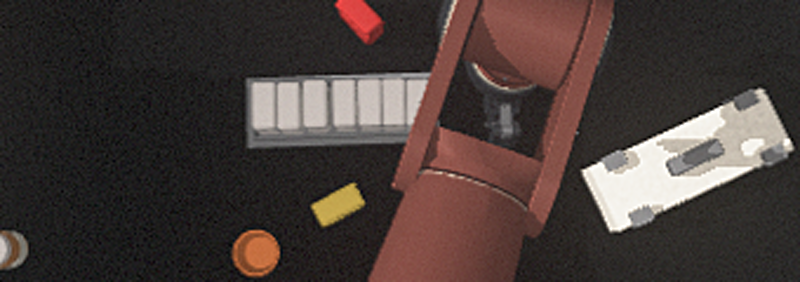

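All seven cases stand level in the tray. The cover has been knocked about 30 mm toward −y, and its bar is now near px (445,267), so I'll re-measure it.

```bash
python3 - <<'E'
from h import *
p,d=snap('top','t5');P=cloud(d=d)
print(*rect(P,(432,252,460,282),70,95));print(*rect(P,(380,225,500,308),48,60));print(*rect(P,(380,225,500,308),20,95))
b=rect(P,(432,252,460,282),70,95)
a=b[3]; 
go([b[1][0]+2,b[1][1]+0.5,150],a)
E
```

```text
174 [ 488.2 -355.9] [19.8 62.7] 25.1 [ 488.5 -355.    76.9]
1994 [ 490.  -356.4] [ 83.1 228.6] 24.9 [ 485.7 -353.1   53.4]
2531 [ 488.8 -357. ] [ 87.3 228.5] 25.0 [ 486.1 -351.6   53.9]
from [ 554.8 -110.8  192.4] jaw 1.72 -> shift m [ 0.2426  0.0422 -0.0719] spin -0.408 q6 -0.36 f [-0.8  0.4 -0.7] op 85.6
```

```bash
python3 -m inch '[[[0.06,0.01,-0.018,-0.1],[0.12,0.02,-0.036,-0.2],[0.18,0.03,-0.054,-0.3],[0.2426,0.042,-0.072,-0.408],[0.2426,0.042,-0.072,-0.408],[0.2426,0.042,-0.072,-0.408],[0.2426,0.042,-0.072,-0.408]]]' 0.45
python3 - <<'E'
from h import *
go([490.2,-355.4,59],25.1)
E
```

```text
clock: 37.45
ee_pos: [491.3, -353.7, 150.9]
orientation: [0.597, -0.597, 0.379, -0.378]
ft_force: [0.1, 0.4, 0.3]
opening: 46.9
from [ 491.3 -353.7  150.9] jaw 25.27 -> shift m [ 0.0011  0.0919 -0.0018] spin 0.003 q6 -1.19 f [0.1 0.4 0.3] op 46.9
```

```bash
python3 -m inch '[[[0.001,0.05,-0.002,0.003],[0.001,0.08,-0.002,0.003],[0.001,0.09,-0.002,0.003],[0.001,0.09,-0.002,0.003]]]'
python3 -m inch '[[[0,0,0,0],[0,0,0,0],[0,0,0,0],[0,0,0,0],[0,0,0,0],[0,0,0,0]]]' 1 80
python3 - <<'E'
from h import *
go([490.2,-355.4,59],25.1)
E
```

```text
clock: 37.95
ee_pos: [489.6, -356.4, 61.0]
orientation: [0.597, -0.597, 0.38, -0.38]
ft_force: [-0.3, 0.0, 0.6]
opening: 46.9
clock: 38.7
ee_pos: [490.2, -358.3, 63.1]
orientation: [-0.596, 0.596, -0.379, 0.381]
ft_force: [-0.8, 1.0, 6.9]
opening: 17.9
from [ 490.2 -358.3   63.1] jaw 24.97 -> shift m [-0.0026  0.0041  0.0012] spin -0.002 q6 -1.19 f [-0.8  1.   6.9] op 17.9
```

```bash
python3 -m inch '[[[0,-0.03,0,0],[0,-0.06,0,0],[0,-0.1,0,0],[0,-0.12,0,0],[0,-0.12,0,0],[0,-0.12,0,0]]]'
python3 - <<'E'
from h import *
go([*T(0,2),180],1.8)
E
```

```text
clock: 39.45
ee_pos: [488.3, -356.5, 178.5]
orientation: [0.597, -0.596, 0.381, -0.379]
ft_force: [-0.1, 0.2, -3.6]
opening: 17.9
from [ 488.3 -356.5  178.5] jaw 24.98 -> shift m [-0.3438 -0.0007  0.2275] spin 0.405 q6 -1.19 f [-0.1  0.2 -3.6] op 17.9
```

```bash
python3 -m inch '[[[-0.03,0,0.02,0.02],[-0.07,0,0.046,0.08],[-0.11,0,0.073,0.14],[-0.15,0,0.1,0.2],[-0.19,0,0.126,0.26],[-0.23,0,0.152,0.32],[-0.27,0,0.179,0.37],[-0.31,0,0.205,0.405],[-0.335,0,0.222,0.405],[-0.344,0,0.2275,0.405],[-0.344,0,0.2275,0.405],[-0.344,0,0.2275,0.405],[-0.344,0,0.2275,0.405]]]'
python3 - <<'E'
from h import *
go([*T(0,2),180],1.8)
p,d=snap('top','t6');p2,d2=snap('scene','s6')
cv2.imwrite('pics/c6.png',np.hstack([cv2.resize(p[190:310,230:370,::-1],(400,343),interpolation=2),cv2.resize(p2[150:310,240:440,::-1],(400,343),interpolation=2)]))
E
```

```text
clock: 41.08
ee_pos: [550.0, 49.6, 180.7]
orientation: [-0.507, 0.507, -0.493, 0.493]
ft_force: [0.2, 1.0, -4.7]
opening: 18.1
from [550.   49.6 180.7] jaw 1.69 -> shift m [-0.0017  0.0007 -0.0007] spin -0.002 q6 -0.07 f [ 0.2  1.  -4.7] op 18.1
```

View pics/c6.png

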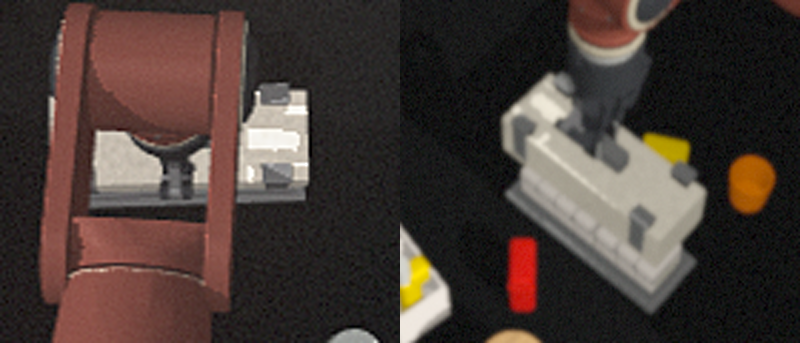

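The cover hangs squarely over the tray. The top view shows its −y end at right, and the scene view shows its +x and +y faces. I'll measure the offsets from depth.

```bash
python3 - <<'E'
from h import *
P=cloud(d=np.load('pics/t6.npy'));Q=cloud('scene',np.load('pics/s6.npy'))
a=P[190:310,230:370].reshape(-1,3); a=a[(a[:,2]>158)&(a[:,2]<176)&(abs(a[:,0]-549)<42)]
t=np.radians(1.8)
def loc(q): 
    e=q[:,:2]-[547.3,51.2]; return np.c_[e@[np.cos(t),np.sin(t)],e@[-np.sin(t),np.cos(t)],q[:,2]]
L=loc(a); m=abs(L[:,0])<22
print('top minY',np.percentile(L[m][:,1],[0,1,3]),'minX',[(y,np.percentile(L[(abs(L[:,1]-y)<8)][:,0],[0,2,98,100]).round(1),(abs(L[:,1]-y)<8).sum()) for y in (-105,-60,-40,20,50,70,105)], 'z',np.median(L[:,2]))
b=Q[150:310,240:440].reshape(-1,3); M=loc(b); 
f=M[(M[:,2]>125)&(M[:,2]<160)&(M[:,1]>100)&(abs(M[:,0])<30)]; print('+Y face',np.percentile(f[:,1],[5,50,95]).round(1),len(f), np.polyfit(f[:,0],f[:,1],1))
g=M[(M[:,2]>125)&(M[:,2]<160)&(M[:,0]>34)&(M[:,0]<43)&(M[:,1]<65)&(M[:,1]>-65)]; print('+X face',np.percentile(g[:,0],[5,50,95]).round(1),len(g),np.polyfit(g[:,1],g[:,0],1))
# tray +Y outer ledge & +X in scene view
w=M[(M[:,2]>8)&(M[:,2]<22)&(M[:,1]>100)&(abs(M[:,0])<35)]; print('tray +Y',np.percentile(w[:,1],[5,50,95]).round(1),len(w))
w=M[(M[:,2]>8)&(M[:,2]<22)&(M[:,0]>34)&(M[:,0]<50)&(abs(M[:,1])<90)]; print('tray +X',np.percentile(w[:,0],[5,50,95]).round(1),len(w),np.polyfit(w[:,1],w[:,0],1))
E
```

```text
Traceback (most recent call last):
IndexError: index -1 is out of bounds for axis 0 with size 0
```

```bash
python3 - <<'E'
from h import *
P=cloud(d=np.load('pics/t6.npy'));Q=cloud('scene',np.load('pics/s6.npy'))
t=np.radians(1.8)
def loc(q): 
    e=q[:,:2]-[547.3,51.2]; return np.c_[e@[np.cos(t),np.sin(t)],e@[-np.sin(t),np.cos(t)],q[:,2]]
def show(n,M,k,**r):
    s=np.ones(len(M),bool)
    for i,c in enumerate('xyz'):
        if c in r: s&=(M[:,i]>r[c][0])&(M[:,i]<r[c][1])
    w=M[s]
    if len(w)<5: print(n,len(w));return
    o=1 if k==0 else 0
    print(n,len(w),np.percentile(w[:,k],[0,3,50,97,100]).round(1),'slope,int',np.polyfit(w[:,o],w[:,k],1).round(3))
L=loc(P[190:310,230:370].reshape(-1,3));M=loc(Q[150:310,240:440].reshape(-1,3))
show('top -Y end',L,1,x=(-22,22),y=(-125,-80),z=(150,180))
show('top +Y end',L,1,x=(-22,22),y=(60,125),z=(150,180))
show('top -X edge',L,0,x=(-48,0),y=(20,70),z=(150,180))
show('top X near -Y end',L,0,y=(-112,-100),z=(150,180))
show('sc +Y',M,1,x=(-30,30),y=(100,125),z=(125,160))
show('sc +X',M,0,x=(34,44),y=(-65,65),z=(125,160))
show('sc tray +Y',M,1,x=(-35,35),y=(100,125),z=(8,20))
show('sc tray +X',M,0,x=(34,50),y=(-90,90),z=(8,20))
L0=loc(cloud(d=np.load('pics/t4.npy'))[190:310,230:370].reshape(-1,3))
show('tray top Y',L0,1,x=(-22,22),y=(60,125),z=(15,33))
show('tray top X',L0,0,x=(-50,50),y=(40,80),z=(15,33))
show('wall top Y',L0,1,x=(-22,22),y=(60,125),z=(35,46))
E
```

```text
top -Y end 230 [-113.  -112.4  -97.1  -81.8  -80.1] slope,int [ 3.0000e-03 -9.6984e+01]
top +Y end 75 [ 60.2  60.5  65.9 102.4 110.8] slope,int [ 0.343 70.27 ]
top -X edge 283 [-37.3 -37.1 -21.7  -1.8  -1.3] slope,int [  0.102 -25.738]
top X near -Y end 156 [-37.8 -37.    1.6  40.1  43.1] slope,int [ 0.5   54.687]
sc +Y 120 [113.3 113.6 115.  116.3 116.6] slope,int [-8.00000e-03  1.14932e+02]
sc +X 308 [39.8 41.  42.9 43.9 44. ] slope,int [2.0000e-03 4.2743e+01]
sc tray +Y 3
sc tray +X 10 [36.9 37.9 41.2 49.3 49.8] slope,int [-9.0000e-03  4.2319e+01]
tray top Y 33 [108.8 110.8 111.8 114.7 114.9] slope,int [5.00000e-03 1.12723e+02]
tray top X 81 [-42.4 -40.9 -34.3  40.1  42.3] slope,int [ 1.0000e-02 -1.0456e+01]
wall top Y 1
```

```bash
python3 -m inch '[[[0.001,0.01,-0.0025,0],[0.001,0.03,-0.0025,0],[0.001,0.05,-0.0025,0],[0.001,0.065,-0.0025,0],[0.001,0.072,-0.0025,0],[0.001,0.072,-0.0025,0],[0.001,0.072,-0.0025,0]]]'
python3 - <<'E'
from h import *
go([547.3,48.6,89],1.8)
M=cloud('scene')[150:310,240:440].reshape(-1,3);t=np.radians(1.8);e=M[:,:2]-[547.3,51.2];X=e@[np.cos(t),np.sin(t)];Y=e@[-np.sin(t),np.cos(t)];z=M[:,2]
s=(z>55)&(z<85)&(Y>100)&(Y<125)&(abs(X)<30);print('Y',np.median(Y[s]),s.sum())
s=(z>55)&(z<85)&(X>34)&(X<44)&(abs(Y)<65);print('X',np.median(X[s]),s.sum(),np.polyfit(Y[s],X[s],1))
E
```

```text
clock: 42.05
ee_pos: [548.3, 49.5, 109.7]
orientation: [0.508, -0.507, 0.492, -0.493]
ft_force: [0.1, 0.2, -3.8]
opening: 18.0
from [548.3  49.5 109.7] jaw 1.78 -> shift m [ 0.0009  0.0207 -0.0011] spin -0.0 q6 -0.08 f [ 0.1  0.2 -3.8] op 18.0
Y 114.95162779764472 91
X 41.572938203415816 292 [-9.07420070e-05  4.15692208e+01]
```

```bash
python3 -m inch '[[[0.001,0.003,-0.001,0],[0.001,0.006,-0.001,0],[0.001,0.009,-0.001,0],[0.001,0.012,-0.001,0],[0.001,0.015,-0.001,0],[0.001,0.017,-0.001,0]]]'
python3 -m inch '[[[0,0.001,0,0],[0,0.002,0,0],[0,0.003,0,0],[0,0.004,0,0],[0,0.005,0,0],[0,0.005,0,0]]]'
```

```text
clock: 42.85
ee_pos: [546.5, 48.5, 91.5]
orientation: [-0.508, 0.508, -0.492, 0.492]
ft_force: [0.2, -0.3, -3.0]
opening: 18.1
clock: 43.6
ee_pos: [546.9, 48.5, 89.2]
orientation: [-0.508, 0.508, -0.492, 0.492]
ft_force: [-6.9, -0.3, 10.3]
opening: 17.6
```

Contact came at TCP z = 89.2 mm, against 89 predicted. I'll release, back off and check the seating.

```bash
python3 -m inch '[[[0,0,0,0],[0,0,0,0],[0,0,0,0]]]' 0.4
python3 -m inch '[[[0,-0.05,0,0],[0,-0.1,0,0],[0.06,-0.12,0,0],[0.12,-0.12,0,0],[0.18,-0.12,0,0],[0.22,-0.12,0,0],[0.22,-0.12,0,0],[0.22,-0.12,0,0]]]'
python3 - <<'E'
from h import *
p,d=snap('top','t7');p2,d2=snap('scene','s7')
cv2.imwrite('pics/c7.png',np.hstack([cv2.resize(p[190:310,230:370,::-1],(400,343),interpolation=2),cv2.resize(p2[150:310,240:440,::-1],(400,343),interpolation=2)]))
P=cloud(d=d);b=(240,215,352,285)
print('bar',*rect(P,(275,230,320,262),85,110));print('top',*rect(P,b,72,84))
q=P[215:285,240:352].reshape(-1,3);t=np.radians(1.8)
R=np.array([[np.cos(t),np.sin(t)],[-np.sin(t),np.cos(t)]]);e=(q[:,:2]-[547.3,51.2])@R.T
for X in(-25,25):
  for Y in(-104,-60,60,104):
    m=(abs(e-[X,Y])<[6,6]).all(1)&(q[:,2]>60);print(X,Y,m.sum(),q[m][:,2].mean().round(1))
for X in(-35,35):
  for Y in(-85,85):
    m=(abs(e-[X,Y])<[14,18]).all(1)&(q[:,2]>86);print('tab',X,Y,m.sum(),q[m].mean(0).round(1))
E
```

```text
clock: 43.98
ee_pos: [546.8, 48.5, 86.7]
orientation: [0.508, -0.508, 0.492, -0.492]
ft_force: [-0.3, 0.7, 0.3]
opening: 51.5
clock: 44.98
ee_pos: [553.4, -170.9, 206.5]
orientation: [0.508, -0.508, 0.492, -0.492]
ft_force: [0.7, -0.1, -0.8]
opening: 51.4
bar 201 [559.7  36.2] [72.3 97.4] 22.7 [546.   48.1 101.7]
top 2027 [518.5  48.4] [138.1 224. ] 1.4 [546.4  47.   79. ]
-25 -104 22 80.4
-25 -60 19 79.3
-25 60 19 78.5
-25 104 23 78.5
25 -104 16 79.5
25 -60 23 79.6
25 60 23 79.2
25 104 18 78.7
tab -35 -85 68 [515.1 -36.1  92.9]
tab -35 85 63 [509.2 133.3  93.2]
tab 35 -85 59 [584.7 -33.8  92.7]
tab 35 85 67 [579.4 136.1  92.8]
```

View pics/c7.png

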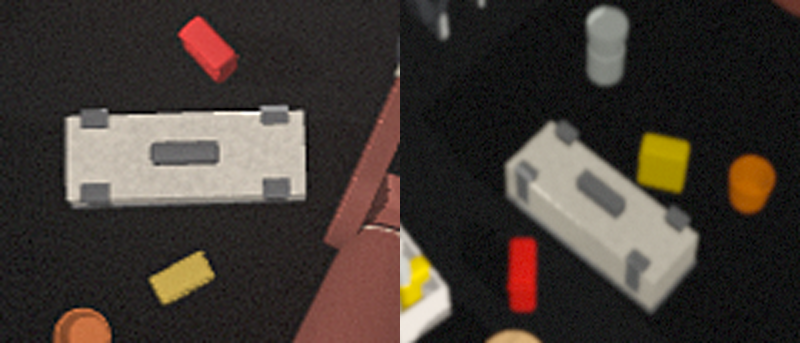

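The cover is seated level, with its top at about 79–80 mm. All four tabs are up at about 93 mm, close to their expected positions. Pressing starts at (585,−34).

```bash
python3 -m inch '[[[0,0,0,0],[0,0,0,0],[0,0,0,0],[0,0,0,0]]]' 1 40
python3 - <<'E'
from h import *
go([584.9,-33.7,105],1.8)
E
```

```text
clock: 45.58
ee_pos: [553.5, -171.3, 206.8]
orientation: [0.508, -0.508, 0.492, -0.492]
ft_force: [-0.6, -0.3, -0.2]
opening: 0.1
from [ 553.5 -171.3  206.8] jaw 1.79 -> shift m [-0.1365  0.1018  0.0357] spin -0.0 q6 -0.46 f [-0.6 -0.3 -0.2] op 0.1
```

```bash
python3 -m inch '[[[-0.06,0,0.016,0],[-0.12,0.02,0.034,0],[-0.1365,0.06,0.0357,0],[-0.1365,0.1,0.0357,0],[-0.1365,0.1,0.0357,0]]]'
python3 -m inch '[[[0,0.008,0,0],[0,0.012,0,0],[0,0.015,0,0],[0,0.018,0,0],[0,0.02,0,0],[0,0.02,0,0]]]'
```

```text
clock: 46.2
ee_pos: [581.9, -33.0, 102.7]
orientation: [-0.506, 0.509, -0.494, 0.49]
ft_force: [0.3, 0.5, 0.9]
opening: -0.2
clock: 46.95
ee_pos: [585.8, -34.3, 88.0]
orientation: [0.508, -0.507, 0.491, -0.493]
ft_force: [-0.3, -0.9, 4.8]
opening: -0.1
```

```bash
python3 -m inch '[[[0,0.002,0,0],[0,0.004,0,0],[0,0.004,0,0],[0,0.004,0,0]]]'
python3 -m inch '[[[0,-0.03,0,0],[-0.06,-0.03,0,0],[-0.12,-0.03,-0.003,0],[-0.17,-0.03,-0.0055,0],[-0.17,-0.03,-0.0055,0],[-0.17,-0.03,-0.0055,0]]]'
python3 - <<'E'
from h import *
go([579.5,136.3,84],1.8)
E
```

```text
clock: 47.45
ee_pos: [588.1, -34.4, 87.9]
orientation: [0.509, -0.506, 0.49, -0.494]
ft_force: [-2.5, -0.2, 18.3]
opening: -0.3
clock: 48.2
ee_pos: [573.8, 135.7, 112.3]
orientation: [-0.508, 0.508, -0.492, 0.492]
ft_force: [0.2, -0.2, 0.2]
opening: -0.1
from [573.8 135.7 112.3] jaw 1.8 -> shift m [-0.0004  0.0283  0.0057] spin 0.0 q6 0.07 f [ 0.2 -0.2  0.2] op -0.1
```

```bash
python3 -m inch '[[[0,0.01,0.003,0],[0,0.015,0.003,0],[0,0.019,0.003,0],[0,0.022,0.003,0],[0,0.025,0.003,0],[0,0.028,0.003,0],[0,0.029,0.003,0],[0,0.029,0.003,0]]]'
python3 -m inch '[[[0,-0.03,0,0],[0,-0.03,-0.04,0],[0,-0.03,-0.071,0],[0,-0.03,-0.071,0],[0,-0.03,-0.071,0]]]'
python3 - <<'E'
from h import *
go([509.5,134.1,84],1.8)
E
```

```text
clock: 49.2
ee_pos: [579.8, 135.8, 88.1]
orientation: [0.509, -0.506, 0.491, -0.494]
ft_force: [-3.9, -3.9, 16.3]
opening: 0.3
clock: 49.82
ee_pos: [506.8, 134.0, 113.9]
orientation: [0.508, -0.507, 0.492, -0.492]
ft_force: [0.5, -0.0, 0.0]
opening: 0.3
from [506.8 134.  113.9] jaw 1.78 -> shift m [0.     0.0299 0.0026] spin -0.0 q6 0.09 f [ 0.5 -0.   0. ] op 0.3
```

```bash
python3 -m inch '[[[0,0.012,0.001,0],[0,0.017,0.001,0],[0,0.021,0.001,0],[0,0.024,0.001,0],[0,0.027,0.001,0],[0,0.03,0.001,0],[0,0.031,0.001,0],[0,0.031,0.001,0]]]'
python3 -m inch '[[[0,-0.03,0,0],[0.05,-0.03,0.002,0],[0.11,-0.03,0.003,0],[0.17,-0.03,0.0055,0],[0.17,-0.03,0.0055,0],[0.17,-0.03,0.0055,0]]]'
python3 - <<'E'
from h import *
go([514.9,-35.9,84],1.8)
E
```

```text
clock: 50.82
ee_pos: [507.4, 133.8, 87.7]
orientation: [-0.507, 0.509, -0.492, 0.492]
ft_force: [-17.3, -2.9, 29.4]
opening: -0.1
clock: 51.58
ee_pos: [517.9, -35.8, 112.5]
orientation: [0.508, -0.507, 0.492, -0.492]
ft_force: [0.1, 0.2, -0.5]
opening: -0.0
from [517.9 -35.8 112.5] jaw 1.73 -> shift m [ 0.0001  0.0285 -0.003 ] spin -0.001 q6 -0.24 f [ 0.1  0.2 -0.5] op -0.0
```

```bash
python3 -m inch '[[[0,0.01,-0.003,0],[0,0.015,-0.003,0],[0,0.019,-0.003,0],[0,0.022,-0.003,0],[0,0.025,-0.003,0],[0,0.028,-0.003,0],[0,0.0285,-0.003,0],[0,0.0285,-0.003,0]]]'
python3 -m inch '[[[0,-0.06,0,0],[0.05,-0.1,0,0],[0.11,-0.12,0,0],[0.17,-0.12,0,0],[0.2,-0.12,0,0],[0.2,-0.12,0,0],[0.2,-0.12,0,0]]]'
python3 - <<'E'
from h import *
p,d=snap('top','t8');p2,d2=snap('scene','s8')
cv2.imwrite('pics/c8.png',np.hstack([cv2.resize(p[150:330,120:390,::-1],(420,280),interpolation=2),cv2.resize(p2[150:310,240:440,::-1],(350,280),interpolation=2)]))
P=cloud(d=d)
q=P[215:285,240:352].reshape(-1,3);t=np.radians(1.8)
R=np.array([[np.cos(t),np.sin(t)],[-np.sin(t),np.cos(t)]]);e=(q[:,:2]-[547.3,51.2])@R.T
for X in(-25,25):
  for Y in(-104,-60,60,104):
    m=(abs(e-[X,Y])<[6,6]).all(1)&(q[:,2]>60);print(X,Y,m.sum(),q[m][:,2].mean().round(1))
for X in(-35,35):
  for Y in(-85,85):
    m=(abs(e-[X,Y])<[8,11]).all(1)&(q[:,2]>82);print('tab',X,Y,m.sum(),q[m].mean(0).round(1))
E
```

```text
clock: 52.58
ee_pos: [515.4, -35.7, 87.8]
orientation: [0.508, -0.508, 0.493, -0.492]
ft_force: [-10.8, 4.4, 20.8]
opening: -0.2
clock: 53.45
ee_pos: [521.0, -235.4, 203.8]
orientation: [0.508, -0.508, 0.492, -0.492]
ft_force: [-0.2, 0.2, -0.7]
opening: 0.0
-25 -104 23 80.6
-25 -60 17 79.2
-25 60 16 79.1
-25 104 24 78.6
25 -104 16 79.7
25 -60 24 78.4
25 60 24 78.6
25 104 18 78.5
tab -35 -85 52 [514.6 -34.7  87.4]
tab -35 85 45 [508.8 135.3  86.8]
tab 35 -85 48 [585.2 -33.2  87.2]
tab 35 85 48 [579.1 137.   87. ]
```

View pics/c8.png

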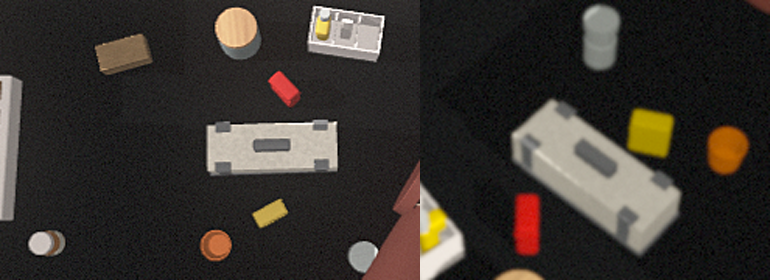

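All four tabs read about 87 mm, against 93 mm before pressing, which matches the 6 mm travel. The cover is level and square, the bystanders haven't moved, and the robot is clear. Handing in.

```bash
python3 - <<'E'
from h import *
print(ctrl.job_done())
E
```

```text
the job is handed in; nothing more can be done
None
```

The job is done and handed in at about 53 s on the robot's clock.

- **Cases:** I slid the four old cases apart, two to each end. I then pushed all three white cases from the counter down into the middle. After the last one, all seven stood upright with their tops level.
- **Cover:** it had been knocked about 30 mm aside, so I measured it again before gripping it. It met the ledge at the height I predicted (89.2 mm against 89 mm), and its top reads about 79 mm all over.
- **Tabs:** I pressed each until it stopped, at about 88 mm with 16–29 N. The camera shows all four about 6 mm lower than before.

In the last pictures the robot was clear of everything, and the bystanders and the red and yellow look-alikes in view looked undisturbed.

- **Height readings:** the cover's top reads up to 2 mm different from one end to the other. It read much the same before the tabs were pressed, so I put it down to depth noise, but a slight tilt isn't ruled out.
- **Case 2:** it brushed its neighbour with about 6 N going in, then seated normally.

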